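# Find the fuller filament cassette

## Task

Two filament cassettes that look alike are clipped side by side on the rack, each held down by a sprung catch that gives way to a firm straight pull upward; one is nearly used up. Take both off the rack in turn, judge by their weight in the gripper which is the heavier, and leave the lighter one standing upright on the grey bench mat for refilling, set down gently. Finish still holding the heavier cassette, upright and still, its underside at least 10 cm above the bench, ready for me to take; do not drop or tip over a cassette, and leave the glue stick, the printed holder and the scraper where they are.

Things in the scene. Friction and masses are not known exactly. Their poses are not given: they have to be found in the camera images.
- cassette_a: closed grey filament cassette, 158 mm high in all: flat box 46 (its x) x 120 (y) x 128 (z) mm with a centred grip fin on top, 18 (x) x 64 (y) x 30 (z) mm. Origin: centre of the underside, z up. A groove under it, 23 mm wide, 16 mm deep, along y, sits on the rack's rail: origin then 24 mm above the bench, axes parallel to the rack's. Stands by itself on its underside. Starts at the rack's -y place
- cassette_b: second cassette, same look, size, origin and axes; starts at the rack's +y place. The spools inside cannot be seen: one cassette is well filled, the other nearly used up, and either can be the heavier. Each weighs 190 to 530 g; they differ by at least 170 g
- rack: aluminium rail fixed to the bench, 340 mm long (its y), 20 mm wide, 40 mm high; origin: centre of its underside, z up. Cassette places at y = -85 and +85 mm (cassettes within 4 mm of these). On the +x side of each place stands a steel catch, up to 56 mm from the rail's middle, 78 mm high. The groove is off the rail after 16 mm of lift
- catch_a (a joint): sprung catch lever of the -y place: 0 rad at rest, grows as its nose swings away from the cassette (0.35 at most). Its rounded nose overlaps a rib on the cassette's +x face by 2 mm: a straight pull up needs 4 to 10 N on top of the weight within the first 10 mm, then it lets go by itself
- catch_b (a joint): sprung catch lever of the +y place, same kind
- mat: thin grey bench mat fixed on the bench, 220 mm (its x) by 260 mm (its y), 3 mm thick; origin: centre of its underside, z up. Room for both cassettes side by side. Rack and mat change sides from start to start
- glue_stick: bystander: capped off-white glue stick standing upright, 29 mm across, 102 mm high; origin at the centre of its foot
- printed_holder: bystander: green 3D-printed open pen holder, 60 (x) x 120 (y) x 69 (z) mm; origin at the centre of its underside
- scraper: bystander: print scraper lying flat, black handle, steel blade, 200 mm along its x, up to 45 mm wide, 16 mm high; origin at its middle, on the bench
Things that resemble listed ones, but are neither listed nor needed, are in the scene too. Leave any orange or yellow look-alike of the cassette_a alone.

How it is judged (in metres and radians):
On the way, in this order (a step that is already met when the one before it is completed fails the run):
1. one cassette is pulled off the rack and held clear of it in the gripper (((contact force between the fingers and cassette_a above 1 N and height (world z) of cassette_a above 0.05 m and contact force between cassette_a and rack below 0.1 N and contact force between cassette_a and mat below 0.1 N) or (contact force between the fingers and cassette_b above 1 N and height (world z) of cassette_b above 0.05 m and contact force between cassette_b and rack below 0.1 N and contact force between cassette_b and mat below 0.1 N))), for 0.2 s.
2. the second cassette is off the rack and held clear as well, the first standing on the mat meanwhile (((contact force between the fingers and cassette_a above 1 N and height (world z) of cassette_a above 0.05 m and contact force between each of cassette_a, cassette_b and rack below 0.1 N and contact force between cassette_a and mat below 0.1 N and contact force between cassette_b and mat above 1 N) or (contact force between the fingers and cassette_b above 1 N and height (world z) of cassette_b above 0.05 m and contact force between each of cassette_b, cassette_a and rack below 0.1 N and contact force between cassette_b and mat below 0.1 N and contact force between cassette_a and mat above 1 N))), for 0.2 s.
At the end, for the whole second after the job is handed in: Heavier cassette held by the fingers alone, still, within 0.3 rad of upright, underside over 90 mm up, off rack, mat and the other cassette. Lighter one at rest, upright within 0.1 rad, its centre over the mat, untouched, pressing on the mat with 1 to 3.25 N (the heavier weighs over 4 N) (((contact force between the fingers and cassette_a above 1 N and height (world z) of cassette_a above 0.09 m and contact force between each of cassette_a, cassette_b and rack below 0.1 N and contact force between cassette_a and mat below 0.1 N and angle between cassette_a's own z axis and vertical below 0.3 rad and linear speed of cassette_a below 0.03 m/s and contact force between cassette_a and cassette_b below 0.1 N and contact force between cassette_b and mat between 1 and 3.25 N and angle between cassette_b's own z axis and vertical below 0.1 rad and linear speed of cassette_b below 0.02 m/s and x of cassette_b in the frame of mat between -0.105 and 0.105 m and y of cassette_b in the frame of mat between -0.125 and 0.125 m and contact force between cassette_b and the arm below 0.1 N and contact force between cassette_b and the fingers below 0.1 N) or (contact force between the fingers and cassette_b above 1 N and height (world z) of cassette_b above 0.09 m and contact force between each of cassette_b, cassette_a and rack below 0.1 N and contact force between cassette_b and mat below 0.1 N and angle between cassette_b's own z axis and vertical below 0.3 rad and linear speed of cassette_b below 0.03 m/s and contact force between cassette_b and cassette_a below 0.1 N and contact force between cassette_a and mat between 1 and 3.25 N and angle between cassette_a's own z axis and vertical below 0.1 rad and linear speed of cassette_a below 0.02 m/s and x of cassette_a in the frame of mat between -0.105 and 0.105 m and y of cassette_a in the frame of mat between -0.125 and 0.125 m and contact force between cassette_a and the arm below 0.1 N and contact force between cassette_a and the fingers below 0.1 N))); the arm keeps its last pose, push and grip.
It fails at once if a cassette is tipped over (more than 0.7 rad) (angle between any of cassette_a, cassette_b's own z axis and vertical above 0.7 rad).
It fails at once if a cassette is dropped (moves faster than 0.5 m/s while the fingers do not hold it) ((linear speed of cassette_a above 0.5 m/s and contact force between the fingers and cassette_a below 0.1 N) or (linear speed of cassette_b above 0.5 m/s and contact force between the fingers and cassette_b below 0.1 N)).
It fails at once if a cassette is banged onto the mat (over 300 N, as at about 0.1 m/s in a stiff grip) (contact force between any of cassette_a, cassette_b and mat above 300 N).
It fails at once if the glue stick, printed holder or scraper is shifted by more than 30 mm (distance of any of glue_stick, printed_holder, scraper from where it was at the start of the episode above 0.03 m).
It also fails if it takes over 72 s, if anything falls off the work surface, if the arm or the gripper's body presses on something with over 40 N, if the wrist force passes 120 N, or if a joint passes its speed limit or range.

## Robot

A 6-joint arm with a two-finger parallel gripper is mounted at the origin on the work surface. World frame = base frame: x ahead of the robot, y to its left, z up, the work surface at z = 0. Lengths are in m, angles in degrees, forces in N, time in s.
With the tool pointing down it reaches from about 0.25 to 0.8 m from the base axis. Payload 3.9 kg.
Tool frame: the origin (TCP) lies at the very end of the fingers, on their centre line; the grasp point (between the pads) lies 19 mm behind it (ctrl.grip_depth is the distance from the TCP to the grasp point, in m); x points along the fingers, z is the direction in which the jaws open and shut, and the axes are right-handed (so a half turn about x gives the same grasp; the last joint's range is limited). The gripper opens to 85 mm and grips with 20 to 120 N. Pads are 22 mm wide; open, the fingers measure 114 mm over their backs; the gripper's body (76 mm by 85 mm) begins 54 mm behind the grasp point. The pads swing forward as they close: fully open they stand 13 mm farther back than shut.
Start: joints at [-70.989, 14.897, -7.913, 67.191, 0, 90], TCP at [0.171, -0.496, 0.231] pointing down, gripper open.
Joint ranges: [-159.42, 159.42], [-47.68, 98.78], [-73.54, 78.23], [-108.79, 121.32], [-90, 84.71], [-180, 180]. Speed limits (degrees/s): [147.25, 147.25, 180, 180, 180, 180].

## Interface

Orientations are given as [roll, pitch, yaw] about the fixed x, y, z axes, in that order (R = Rz(yaw) Ry(pitch) Rx(roll)).
In Python, from rig import ctrl gives the robot as it stands.
- The arm moves only by the shell command python3 -m crank 'ROWS'. ROWS is JSON, one flat list of numbers, 7 for each row, row after row: the turn, a rotation vector about the world's x, y, z in degrees, then the shift along the world's x, y, z in cm, then the finger opening in cm, from 0 to 8.54. A call has 1 to 20 rows; each row shifts and turns the pose as measured when the row begins; what a row does not reach is not made up. A row lasts 1/12 s, in which the tool goes at most 41.7 mm and 7.16 degrees, less where a joint would pass 70% of its speed; a pose out of reach is approached as far as the arm can. A call is refused whole if a number of a shift passes 4.17 or a number of a turn 7.16, either way. A call with a gripper value outside its range is refused whole. The fingers move at their own pace and stop on an object; the grip force is fixed at half the most. Time passes only in rows, so rows that do not move let the fingers close. It gives the time, the measured TCP pose, the force and the opening at its end, in the units of the state.
- ctrl.state(): the state, without advancing time (a new reading comes with each control period).
- ctrl.capture(name): name is "side" or "top" or "wrist"; returns a dict with "image" (420x560x3 uint8, blue, green, red), "fx", "fy", "cx", "cy" (pixels), "R" (3x3) and "t" (3): a world point X has camera coordinates R X + t. Camera axes: x right, y down, z forward; pixel columns grow to the right and rows downward; lengths in m; the calibration is good to about 2 mm. A picture is of the moment at which its call begins. There is no depth.
- ctrl.close_job(): hands the job in, once; it reports no verdict.
The state is a dict: "clock": time; "qpos": joint angles; "dq": joint speeds; "joint_efforts": joint torques, N m; "tcp_pos": TCP position; "tool_rot": TCP orientation; "contact_force": force on the tool from outside, world axes, zero at the start; "moment": the same for the moment, N m; "finger_gap": opening from 0.0 (shut) to 1.0 (fully open).
Only numpy, scipy, OpenCV 4.12 (cv2) and the standard library are available. Lean on these libraries where they do the work, as an engineer would, in place of code of your own. Each camera call takes 0.05 s, during which the arm holds its last target.

## Working session

There is one attempt and no reset: what is moved stays moved. The work goes in short steps, Python scripts to look and compute and a shell command to move; the robot and the scene stay as the last step left them, time stands still between calls to the robot, and variables do not carry over. Pictures are saved under pics/ and viewed, and the job is handed in when it is done.

```bash
ls; mkdir -p pics
python3 - <<'E'
from rig import ctrl
import cv2
print(ctrl.state(), ctrl.grip_depth)
for n in ["side","top","wrist"]:
    c=ctrl.capture(n); cv2.imwrite(f"pics/{n}0.png",c["image"]); print(n,c["fx"],c["fy"],c["cx"],c["cy"],c["R"],c["t"])
E
```

```text
pics
{'clock': 0.0, 'qpos': array([-7.09906790e+01,  1.49357601e+01, -7.98649815e+00,  6.71916017e+01,
        5.44275161e-04,  8.99999108e+01]), 'dq': array([-0.01702393, -0.06112204, -0.05833821, -0.00222144, -0.04358676,
        0.06724158]), 'joint_efforts': array([ 1.44153270e-03, -4.05680537e+01,  2.53921241e+01,  1.88104209e-02,
       -4.29475165e-05,  1.60492215e-05]), 'tcp_pos': array([ 0.17077942, -0.4957081 ,  0.2304598 ]), 'tool_rot': array([179.72602686,  89.88613881, 108.73543652]), 'contact_force': array([-0.84508439, -0.00382643,  0.45979776]), 'moment': array([-0.01272728,  0.01797175,  0.04260038]), 'finger_gap': 1.0015248638885217} 0.0187
side 420.74920988452567 420.74920988452567 276.94926680202656 203.56686405122008 [[-0.98589308  0.16736415 -0.00201849]
 [ 0.09314431  0.53858628 -0.83740609]
 [-0.13906463 -0.82578088 -0.54657751]] [ 0.54174313 -0.0110359   1.03645297]
top 485.4285861670627 485.4285861670627 282.5325292181535 211.56829327483285 [[ 0.02803103 -0.99930621  0.02452277]
 [-0.98754863 -0.03148358 -0.15413142]
 [ 0.15479655 -0.01989697 -0.98774599]] [-0.00941018  0.56531811  1.06484788]
wrist 328.9982458994649 328.9982458994649 281.1629665930593 203.53281584929536 [[ 3.25798415e-01 -9.45439038e-01 -6.46689010e-04]
 [-9.09062966e-01 -3.13450980e-01  2.74505021e-01]
 [-2.59730468e-01 -8.88454197e-02 -9.61585449e-01]] [-0.52459653 -0.03528391  0.3779998 ]
```

View pics/side0.png

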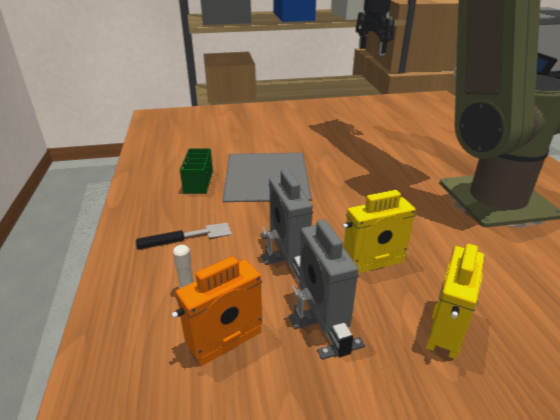

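View pics/top0.png

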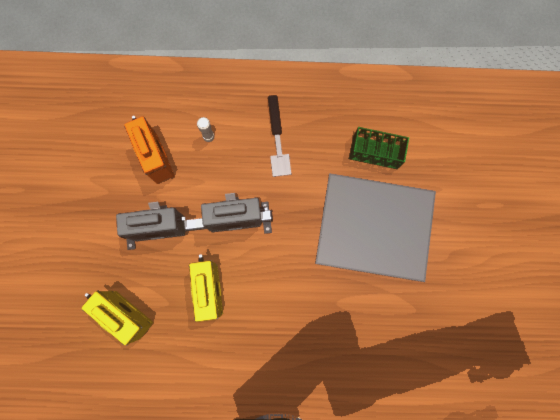

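View pics/wrist0.png

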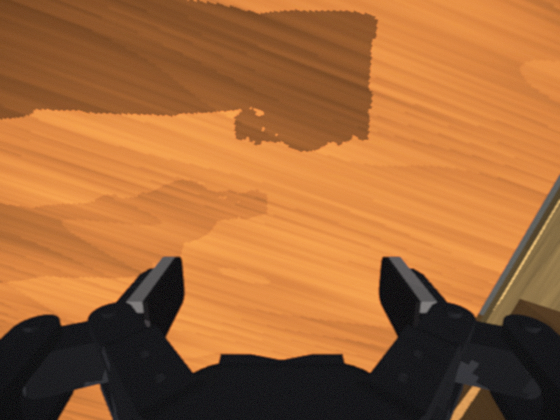

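Candidates: dark-grey boxes at top (231,213) and (147,222), both on the rail. The look-alikes are orange (148,150), yellow (204,290) and yellow (112,318). By description I choose the two grey ones on the rail. Next is a close crop, then rays.

```bash
cat > h.py <<'E'
import numpy as np, cv2
def ray(c,u,v,z):
    R=np.array(c["R"]);t=np.array(c["t"])
    o=-R.T@t; d=R.T@np.array([(u-c["cx"])/c["fx"],(v-c["cy"])/c["fy"],1.])
    return o+d*(z-o[2])/d[2]
def proj(c,X):
    p=np.array(c["R"])@np.array(X)+np.array(c["t"]); return c["fx"]*p[0]/p[2]+c["cx"],c["fy"]*p[1]/p[2]+c["cy"]
E
python3 - <<'E'
from rig import ctrl
from h import *
c=ctrl.capture("top"); im=c["image"]
cv2.imwrite("pics/crop1.png",cv2.resize(im[185:260,105:285],None,fx=4.4,fy=4.4,interpolation=cv2.INTER_CUBIC))
s=ctrl.capture("side"); cv2.imwrite("pics/crop2.png",cv2.resize(s["image"][160:360,230:370],None,fx=3,fy=3,interpolation=cv2.INTER_CUBIC))
for uv in [(329,176),(435,191),(425,279),(317,264)]: print(ray(c,*uv,0.003).round(4))
E
```

```text
[ 0.6618 -0.1025  0.003 ]
[ 0.6335 -0.3584  0.003 ]
[ 0.423  -0.3305  0.003 ]
[ 0.4505 -0.0772  0.003 ]
```

View pics/crop1.png

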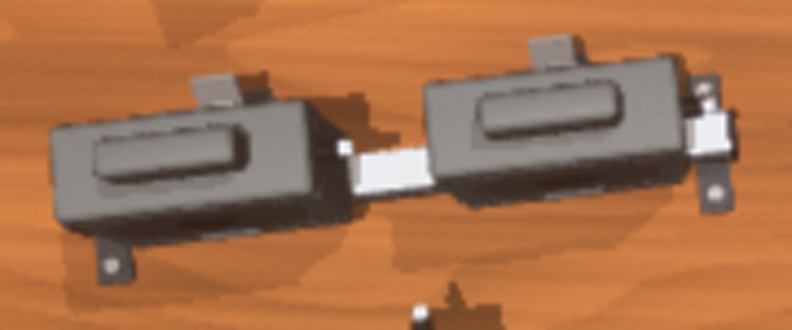

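View pics/crop2.png

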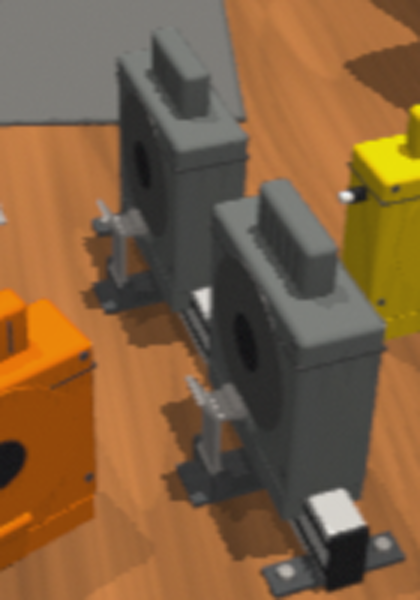

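Run:
```python
from rig import ctrl
from h import *
c=ctrl.capture("top")
for n,box,fin in [("a",[(425,87),(672,58),(684,151),(436,181)],[(478,95),(614,80),(618,106),(482,121)]),("b",[(51,130),(303,100),(313,190),(60,223)],[(94,140),(236,125),(238,151),(97,168)])]:
  for nm,q,z in (("box",box,.152),("fin",fin,.182)):
    P=np.array([ray(c,105+u/4.4-.4,185+v/4.4-.4,z) for u,v in q])
    e=P[0]-P[1]+P[3]-P[2]
    print(n,nm,P.mean(0).round(4),"len",np.linalg.norm(P[0]-P[1]).round(4),np.linalg.norm(P[0]-P[3]).round(4),"yaw of y axis",np.degrees(np.arctan2(-e[0],e[1])).round(2))
P=np.array([ray(c,105+u/4.4,185+v/4.4,.04) for u,v in [(715,132)]]);print(P)
```

```text
a box [0.5448 0.1162 0.152 ] len 0.116 0.0446 yaw of y axis 8.73
a fin [0.5487 0.1169 0.182 ] len 0.0618 0.0121 yaw of y axis 8.24
b box [0.5199 0.2874 0.152 ] len 0.1166 0.0438 yaw of y axis 9.05
b fin [0.5225 0.2871 0.182 ] len 0.0636 0.0128 yaw of y axis 8.4
[[0.55692524 0.04160706 0.04      ]]
```

```bash
python3 -m crank '[0,0,4,1.87,3.06,0.2,6, 0,0,4,1.87,3.06,0.2,6, 0,0,4,1.87,3.06,0.2,6, 0,0,4,1.87,3.06,0.2,6, 0,0,4,1.87,3.06,0.2,6, 0,0,4,1.87,3.06,0.2,6, 0,0,4,1.87,3.06,0.2,6, 0,0,4,1.87,3.06,0.2,6, 0,0,4,1.87,3.06,0.2,6, 0,0,4,1.87,3.06,0.2,6, 0,0,4,1.87,3.06,0.2,6, 0,0,4,1.87,3.06,0.2,6, 0,0,4,1.87,3.06,0.2,6, 0,0,4,1.87,3.06,0.2,6, 0,0,4,1.87,3.06,0.2,6, 0,0,4,1.87,3.06,0.2,6, 0,0,4,1.87,3.06,0.2,6, 0,0,4,1.87,3.06,0.2,6, 0,0,4,1.87,3.06,0.2,6, 0,0,4,1.87,3.06,0.2,6]'
cat > st.py <<'E'
from rig import ctrl
import numpy as np
from scipy.spatial.transform import Rotation as Ro
def st():
    s=ctrl.state(); R=Ro.from_euler('xyz',s['tool_rot'],degrees=True).as_matrix()
    print('t',round(s['clock'],2),'tcp',s['tcp_pos'].round(4),'toolx',R[:,0].round(4),'jaw ang',np.degrees(np.arctan2(R[1,2],R[0,2])).round(2),'jaw z',R[2,2].round(4),'F',s['contact_force'].round(2),'M',s['moment'].round(2),'gap',round(s['finger_gap']*85.4,1),'q',s['qpos'].round(1))
if __name__=="__main__": st()
E
python3 st.py
```

```text
clock: 1.97
tcp_pos: [0.5524, 0.1411, 0.273]
tool_rot: [-14.8, 89.4, -2.5]
contact_force: [1.1, -0.2, -0.3]
finger_gap: 0.702
t 1.97 tcp [0.5524 0.1411 0.273 ] toolx [ 9.6e-03 -4.0e-04 -1.0e+00] jaw ang 12.26 jaw z 0.0093 F [ 1.05 -0.24 -0.34] M [-0.03  0.03 -0.06] gap 60.0 q [14.4 18.3  3.1 74.3 -0.2 92.2]
```

```bash
python3 -m crank '[0,0.5,-3.9,-0.7,-2.45,0,6, 0,0,0,0,0,0,6, 0,0,0,0,0,0,6]'
python3 - <<'E'
from st import st
st()
from h import *
from rig import ctrl
c=ctrl.capture("wrist"); cv2.imwrite("pics/w1.png",c["image"])
E
```

```text
clock: 2.22
tcp_pos: [0.5502, 0.1265, 0.2706]
tool_rot: [43.1, 89.8, 52.3]
contact_force: [0.5, 0.1, -0.3]
finger_gap: 0.701
t 2.22 tcp [0.5502 0.1265 0.2706] toolx [ 0.0019  0.0024 -1.    ] jaw ang 9.13 jaw z 0.0022 F [ 0.54  0.08 -0.27] M [ 0.03 -0.   -0.05] gap 59.9 q [12.9 18.   2.4 74.2  0.1 93.8]
```

View pics/w1.png

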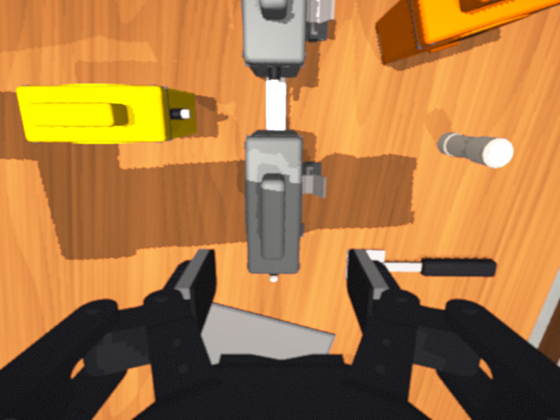

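The wrist view shows cassette a's box at columns 246–301 and rows 135–272. Its fin runs from about (273,178) to (272,260), the catch is at (313,182) and the mat is below.

Run:
```python
from rig import ctrl
from h import *
c=ctrl.capture("wrist")
cv2.imwrite("pics/w2.png",cv2.resize(c["image"][120:290,220:340],None,fx=3.5,fy=3.5,interpolation=cv2.INTER_CUBIC))
print(proj(c,[.5455,.1165,.182]))
```

```text
(np.float64(272.9798547179323), np.float64(218.98618178739576))
```

View pics/w2.png

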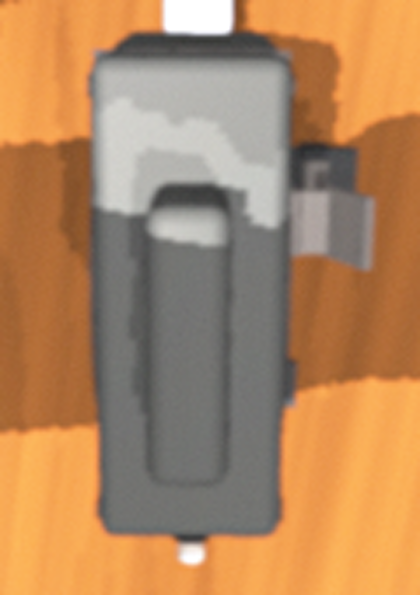

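```bash
python3 -m crank '[0,0,-0.7,-0.4,-1,-1,6, 0,0,0,0,0,-2,6, 0,0,0,0,0,-2,6, 0,0,0,0,0,-2,6, 0,0,0,0,0,0,6]'; python3 st.py
```

```text
clock: 2.73
tcp_pos: [0.5452, 0.1127, 0.2016]
tool_rot: [10.4, 89.5, 18.5]
contact_force: [-2.1, -1.4, -0.1]
finger_gap: 0.698
t 2.73 tcp [0.5452 0.1127 0.2016] toolx [ 0.0075  0.0025 -1.    ] jaw ang 8.15 jaw z 0.0078 F [-2.14 -1.37 -0.12] M [0.   0.04 0.02] gap 59.6 q [11.6 18.4 -7.4 63.7  0.1 93.5]
```

```bash
python3 -m crank '[0,0.4,0.3,0.05,0.35,-1.5,6, 0,0,0,0,0,-1.5,6, 0,0,0,0,0,-1,6, 0,0,0,0,0,0,6, 0,0,0,0,0,0,6]'; python3 st.py
```

```text
clock: 3.15
tcp_pos: [0.5458, 0.1143, 0.1645]
tool_rot: [31.9, 89.7, 40.2]
contact_force: [0.7, -0.6, -0.1]
finger_gap: 0.7
t 3.15 tcp [0.5458 0.1143 0.1645] toolx [ 0.0038  0.0032 -1.    ] jaw ang 8.28 jaw z 0.0042 F [ 0.67 -0.57 -0.15] M [-0.05 -0.01  0.03] gap 59.8 q [ 11.7  19.9 -10.9  58.9   0.1  93.5]
```

```bash
python3 -m crank '[0,0.2,0.1,0,0.25,-0.8,6, 0,0,0,0,0,0,6, 0,0,0,0,0,0,6]'; python3 st.py;  python3 - <<'E'
from h import *
from rig import ctrl
a=ctrl.capture("side")["image"][150:300,220:420]
b=ctrl.capture("wrist")["image"][120:420,100:460]
cv2.imwrite("pics/g1.png",np.hstack([cv2.resize(a,(400,300)),b]))
E
```

```text
clock: 3.4
tcp_pos: [0.5474, 0.117, 0.1587]
tool_rot: [36.1, 89.7, 44.4]
contact_force: [-0.0, -0.1, -0.1]
finger_gap: 0.704
t 3.4 tcp [0.5474 0.117  0.1587] toolx [ 0.0042  0.0041 -1.    ] jaw ang 8.36 jaw z 0.0047 F [-0.04 -0.13 -0.11] M [ 0.01 -0.03  0.04] gap 60.1 q [ 12.   20.3 -11.2  58.2   0.2  93.6]
```

View pics/g1.png

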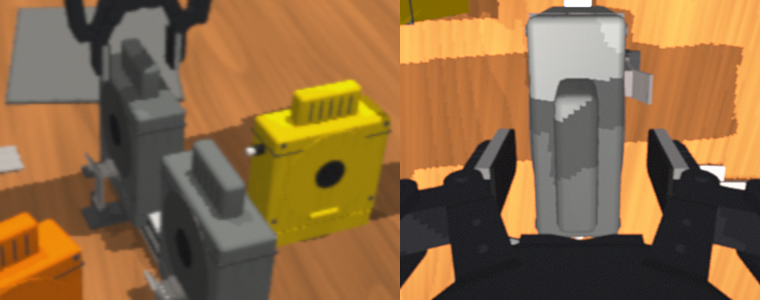

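The fingers straddle fin a, centred within about 1–2 mm. Now I close.

```bash
python3 -m crank '[0,0,0,-0.1,0,0,3, 0,0,0,0,0,0,1.5, 0,0,0,0,0,0,1, 0,0,0,0,0,0,1, 0,0,0,0,0,0,1, 0,0,0,0,0,0,1]'; python3 st.py
```

```text
clock: 4.0
tcp_pos: [0.5461, 0.1171, 0.1596]
tool_rot: [35.9, 89.6, 44.3]
contact_force: [-0.1, -1.4, -0.1]
finger_gap: 0.196
t 4.0 tcp [0.5461 0.1171 0.1596] toolx [ 0.0044  0.0043 -1.    ] jaw ang 8.37 jaw z 0.005 F [-0.06 -1.35 -0.15] M [-0.04  0.   -0.02] gap 16.7 q [ 12.   20.2 -11.3  58.2   0.2  93.6]
```

```bash
python3 -m crank '[0,0,0,0,0,0.5,0, 0,0,0,0,0,0.5,0, 0,0,0,0,0,0.5,0]'; python3 st.py
```

```text
clock: 4.25
tcp_pos: [0.5445, 0.1167, 0.1712]
tool_rot: [105.8, 89.8, 114.2]
contact_force: [2.2, -0.6, -5.3]
finger_gap: 0.196
t 4.25 tcp [0.5445 0.1167 0.1712] toolx [-0.0012  0.0027 -1.    ] jaw ang 8.4 jaw z -0.0008 F [ 2.16 -0.56 -5.27] M [ 0.16 -0.68  0.07] gap 16.8 q [ 12.   19.8 -10.   60.2   0.2  93.6]
```

```bash
python3 -m crank '[0,0,0,0.1,0,0.7,0, 0,0,0,0,0,1,0, 0,0,0,0,0,1,0, 0,0,0,0,0,1,0, 0,0,0,0,0,1,0, 0,0,0,0,0,1,0, 0,0,0,0,0,0.5,0, 0,0,0,0,0,0,0, 0,0,0,0,0,0,0, 0,0,0,0,0,0,0, 0,0,0,0,0,0,0]'; python3 st.py;  python3 - <<'E'
from h import *
from rig import ctrl
from st import st
a=ctrl.capture("side")["image"][100:340,160:480]
b=ctrl.capture("wrist")["image"][120:420,100:460]
cv2.imwrite("pics/g2.png",np.hstack([cv2.resize(a,(400,300)),b]))
for i in range(6): ctrl.capture("wrist"); print(ctrl.state()['contact_force'],ctrl.state()['moment'])
E
```

```text
clock: 5.17
tcp_pos: [0.5429, 0.1161, 0.2413]
tool_rot: [146.2, 89.7, 154.5]
contact_force: [-0.5, 1.7, -4.5]
finger_gap: 0.196
t 5.17 tcp [0.5429 0.1161 0.2413] toolx [-0.0052  0.0025 -1.    ] jaw ang 8.32 jaw z -0.0048 F [-0.49  1.65 -4.48] M [0.03 0.01 0.07] gap 16.7 q [12.  17.9 -2.2 70.2  0.2 93.6]
[-0.03907105  0.22830249 -5.14065112] [-0.01610074  0.00546014  0.0046883 ]
[ 0.15412416 -0.47677658 -3.63106579] [-0.03832372  0.02329319 -0.01423202]
[-0.31524497 -0.59605745 -3.52321974] [ 0.00249794 -0.00943674 -0.02706579]
[-0.52090427 -1.7157381  -4.3280992 ] [-0.03888159 -0.00419758  0.04327798]
[ 0.09524219 -0.12289648 -4.2938261 ] [-0.00151296 -0.02702501 -0.02722865]
[-0.63901811 -0.78869563 -3.92781008] [ 0.01542851  0.02282434 -0.03685066]
```

View pics/g2.png

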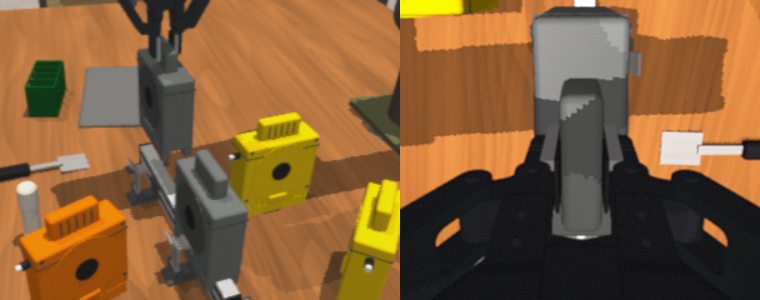

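Cassette a is clear of the rail at about 4.1 N (gap in the rail shows behind it). I carry it to the mat's far half.

```bash
python3 -m crank '[0,0,-0.6,0.2,-1.2,0.2,0, 0,0,-1.2,0.4,-2.4,0,0, 0,0,-1.4,0.45,-3,0,0, 0,0,-1.4,0.45,-3,0,0, 0,0,-1.4,0.45,-3,0,0, 0,0,-1.4,0.45,-3,0,0, 0,0,-1.4,0.45,-3,0,0, 0,0,-1.4,0.45,-3,0,0, 0,0,-1.4,0.45,-3,0,0, 0,0,-1.4,0.45,-2.4,0,0, 0,0,-0.8,0.2,-1.5,0,0, 0,0,0,0,-0.8,0,0, 0,0,0,0,0,0,0]'; python3 st.py
```

```text
clock: 6.65
tcp_pos: [0.5865, -0.2001, 0.2445]
tool_rot: [-120.3, 89.8, -126.7]
contact_force: [0.4, 0.3, -4.9]
finger_gap: 0.199
t 6.65 tcp [ 0.5865 -0.2001  0.2445] toolx [-0.002  -0.0027 -1.    ] jaw ang -6.37 jaw z -0.0017 F [ 0.36  0.34 -4.86] M [-0.05 -0.04 -0.02] gap 17.0 q [-18.7  24.2   8.   73.8  -0.2  77.6]
```

```bash
python3 -m crank '[0,0,0,0.2,-1,-0.6,0, 0,0,0,0.2,-1,-1.2,0, 0,0,0,0,0,-1.2,0, 0,0,0,0,0,-1.2,0, 0,0,0,0,0,-1.2,0, 0,0,0,0,0,-1.2,0, 0,0,0,0,0,-0.9,0, 0,0,0,0,0,-0.5,0, 0,0,0,0,0,0,0, 0,0,0,0,0,0,0]'; python3 st.py
```

```text
clock: 7.48
tcp_pos: [0.5889, -0.2181, 0.1541]
tool_rot: [-177.6, 89.6, 176.5]
contact_force: [1.0, -0.4, -4.4]
finger_gap: 0.192
t 7.48 tcp [ 0.5889 -0.2181  0.1541] toolx [-7.1e-03  4.0e-04 -1.0e+00] jaw ang -5.87 jaw z -0.0071 F [ 0.95 -0.36 -4.43] M [-0.05  0.03  0.03] gap 16.4 q [-20.3  27.4  -0.3  62.6  -0.1  75.6]
```

```bash
python3 -m crank '[0,-0.4,0,0,0,-0.25,0, 0,0,0,0,0,-0.25,0, 0,0,0,0,0,-0.25,0, 0,0,0,0,0,-0.2,0, 0,0,0,0,0,-0.2,0, 0,0,0,0,0,0,0]'; python3 st.py
```

```text
clock: 7.98
tcp_pos: [0.5908, -0.2185, 0.1442]
tool_rot: [-8.4, 89.7, -14.2]
contact_force: [-0.9, 0.4, -4.4]
finger_gap: 0.194
t 7.98 tcp [ 0.5908 -0.2185  0.1442] toolx [ 0.0056 -0.0014 -1.    ] jaw ang -5.82 jaw z 0.0057 F [-0.94  0.36 -4.4 ] M [ 0.02  0.04 -0.07] gap 16.6 q [-20.3  27.4  -1.9  60.3   0.   75.5]
```

```bash
python3 -m crank '[0,0.2,0,0,0,-0.2,0, 0,0,0,0,0,-0.2,0, 0,0,0,0,0,-0.15,0]'; python3 st.py
```

```text
clock: 8.23
tcp_pos: [0.5914, -0.2188, 0.1392]
tool_rot: [-24.6, 89.8, -30.4]
contact_force: [0.5, -0.4, -4.0]
finger_gap: 0.194
t 8.23 tcp [ 0.5914 -0.2188  0.1392] toolx [ 0.0035 -0.002  -1.    ] jaw ang -5.83 jaw z 0.0037 F [ 0.45 -0.35 -4.03] M [-0.    0.02 -0.04] gap 16.6 q [-20.3  27.7  -2.1  59.9  -0.   75.5]
```

```bash
python3 -m crank '[0,0,0,0,0,-0.15,0, 0,0,0,0,0,-0.1,0]'; python3 st.py
```

```text
clock: 8.4
tcp_pos: [0.5916, -0.2196, 0.1387]
tool_rot: [-32.4, 89.6, -38.3]
contact_force: [-2.6, 1.4, 2.5]
finger_gap: 0.194
t 8.4 tcp [ 0.5916 -0.2196  0.1387] toolx [ 0.0049 -0.0039 -1.    ] jaw ang -5.84 jaw z 0.0053 F [-2.63  1.43  2.51] M [0.47 0.69 0.12] gap 16.6 q [-20.3  27.7  -2.2  59.7  -0.1  75.5]
```

Contact made (the force changed sign). I release and rise.

```bash
python3 -m crank '[0,0,0,0,0,0,1.9, 0,0,0,0,0,0,2.5, 0,0,0,0,0,0,3.5, 0,0,0,0,0,0,5, 0,0,0,0,0,0,6, 0,0,0,0,0,0,6]'; python3 st.py;  python3 - <<'E'
from h import *
from rig import ctrl
a=ctrl.capture("side")["image"][60:300,160:480]
b=ctrl.capture("wrist")["image"][120:420,100:460]
cv2.imwrite("pics/g3.png",np.hstack([cv2.resize(a,(400,300)),b]))
E
```

```text
clock: 8.9
tcp_pos: [0.5946, -0.2204, 0.1413]
tool_rot: [-20.2, 89.2, -26.0]
contact_force: [-0.1, 0.4, 0.3]
finger_gap: 0.702
t 8.9 tcp [ 0.5946 -0.2204  0.1413] toolx [ 0.0123 -0.006  -0.9999] jaw ang -5.84 jaw z 0.0129 F [-0.11  0.38  0.27] M [-0.03  0.02 -0.06] gap 60.0 q [-20.3  27.6  -2.   59.6  -0.1  75.5]
```

View pics/g3.png

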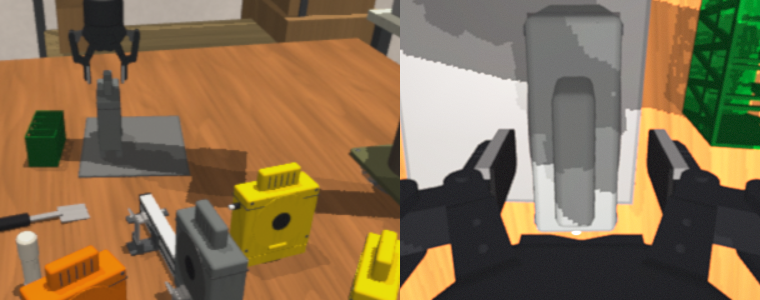

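Cassette a is standing on the mat and the fingers are free. I rise and go over to b.

```bash
python3 -m crank '[0.3,0.7,0,0,0,1.5,6, 0,0,0,0,0,3,6, 0,0,0,0,0,3,6, 0,0,0,0,0,2.5,6, 0,0,1,-0.5,3,1.5,6, 0,0,1,-0.5,3.5,0,6, 0,0,1,-0.5,3.5,0,6, 0,0,1,-0.5,3.5,0,6, 0,0,1,-0.5,3.5,0,6, 0,0,1,-0.5,3.5,0,6, 0,0,1,-0.5,3.5,0,6, 0,0,1,-0.5,3.5,0,6, 0,0,1,-0.5,3.5,0,6, 0,0,1,-0.5,3.5,0,6, 0,0,1,-0.5,3.5,0,6, 0,0,1,-0.5,3.5,0,6, 0,0,1,-0.5,3.5,0,6, 0,0,1,-0.5,2.5,0,6, 0,0,0,0,0,0,6]'; python3 st.py
```

```text
clock: 10.58
tcp_pos: [0.5175, 0.2741, 0.2604]
tool_rot: [25.5, 89.7, 33.9]
contact_force: [0.2, 0.0, -0.3]
finger_gap: 0.7
t 10.58 tcp [0.5175 0.2741 0.2604] toolx [ 0.0037  0.0025 -1.    ] jaw ang 8.43 jaw z 0.004 F [ 0.19  0.04 -0.3 ] M [-0.    0.   -0.01] gap 59.8 q [ 27.9  20.2   4.1  73.7   0.  109.5]
```

```bash
python3 -m crank '[0,0.2,0,0.25,1.2,0,6, 0,0,0,0,0,0,6]'
python3 - <<'E'
from st import st
st()
from rig import ctrl
from h import *
c=ctrl.capture("wrist")
cv2.imwrite("pics/w3.png",cv2.resize(c["image"][110:290,210:350],None,fx=3.3,fy=3.3,interpolation=cv2.INTER_CUBIC))
print(proj(c,[.5205,.287,.182]))
E
```

```text
clock: 10.75
tcp_pos: [0.5192, 0.2881, 0.2602]
tool_rot: [80.0, 89.9, 88.7]
contact_force: [1.1, -0.0, 0.2]
finger_gap: 0.7
t 10.75 tcp [0.5192 0.2881 0.2602] toolx [ 0.      0.0018 -1.    ] jaw ang 8.64 jaw z 0.0003 F [ 1.12 -0.04  0.23] M [-0.04 -0.02  0.03] gap 59.7 q [2.900e+01 2.120e+01 5.600e+00 7.430e+01 1.000e-01 1.103e+02]
(np.float64(282.2531808135393), np.float64(214.02514398699515))
```

View pics/w3.png

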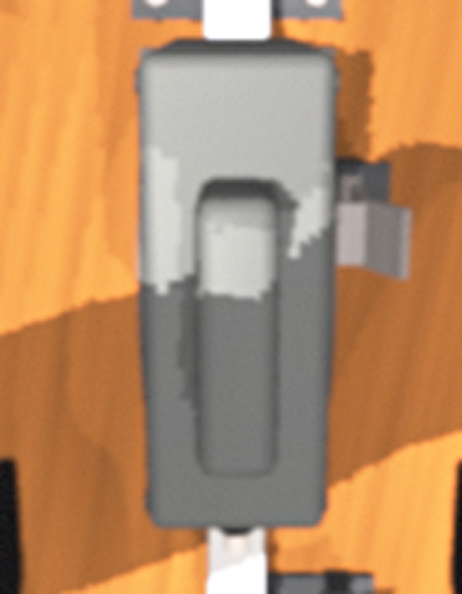

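```bash
python3 -m crank '[0,0,0,0.1,0,-1,6, 0,0,0,0,0,-2,6, 0,0,0,0,0,-2,6, 0,0,0,0,0,-2,6, 0,0,0,0,0,-0.8,6, 0,0,0,0,0,0,6, 0,0,0,0,0,0,6]'; python3 st.py
```

```text
clock: 11.38
tcp_pos: [0.5205, 0.2782, 0.1777]
tool_rot: [-89.3, 89.8, -81.2]
contact_force: [-0.2, 0.8, 0.1]
finger_gap: 0.7
t 11.38 tcp [0.5205 0.2782 0.1777] toolx [ 5.e-04 -3.e-03 -1.e+00] jaw ang 8.09 jaw z 0.0 F [-0.19  0.79  0.11] M [ 0.02  0.05 -0.02] gap 59.8 q [ 28.2  22.8  -4.4  62.9  -0.2 110.1]
```

```bash
python3 -m crank '[0.2,0,0.3,0,0.8,0,6, 0,0,0,0,0.2,-0.8,6, 0,0,0,0,0,-0.8,6, 0,0,0,0,0,-0.3,6, 0,0,0,0,0,0,6, 0,0,0,0,0,0,6]'; python3 st.py
```

```text
clock: 11.88
tcp_pos: [0.523, 0.2897, 0.1606]
tool_rot: [24.1, 89.6, 32.5]
contact_force: [0.2, 0.0, -0.1]
finger_gap: 0.701
t 11.88 tcp [0.523  0.2897 0.1606] toolx [ 0.0062  0.004  -1.    ] jaw ang 8.36 jaw z 0.0068 F [ 0.18  0.03 -0.15] M [ 0.04 -0.02  0.01] gap 59.8 q [ 29.   23.7  -5.5  60.3   0.  110.6]
```

```bash
python3 -m crank '[-0.2,0.3,0,-0.25,-0.1,-0.2,4, 0,0,0,0,0,0,2.5, 0,0,0,0,0,0,0, 0,0,0,0,0,0,0, 0,0,0,0,0,0,0, 0,0,0,0,0,0,0]'; python3 st.py
```

```text
clock: 12.38
tcp_pos: [0.52, 0.2888, 0.159]
tool_rot: [29.1, 90.0, 37.5]
contact_force: [0.0, 0.4, -0.7]
finger_gap: 0.198
t 12.38 tcp [0.52   0.2888 0.159 ] toolx [ 5.e-04  4.e-04 -1.e+00] jaw ang 8.38 jaw z 0.0006 F [ 0.01  0.41 -0.73] M [ 0.01 -0.01  0.04] gap 16.9 q [ 29.   23.8  -5.7  60.5   0.  110.7]
```

```bash
python3 -m crank '[0,0,0,0,0,0.5,0, 0,0,0,0,0,0.5,0, 0,0,0,0,0,0.5,0, 0,0,0,0,0,0.7,0, 0,0,0,0,0,1,0, 0,0,0,0,0,1,0, 0,0,0,0,0,1,0, 0,0,0,0,0,1,0, 0,0,0,0,0,1,0, 0,0,0,0,0,0.5,0, 0,0,0,0,0,0,0, 0,0,0,0,0,0,0, 0,0,0,0,0,0,0, 0,0,0,0,0,0,0]'; python3 st.py;  python3 - <<'E'
from h import *
from rig import ctrl
a=ctrl.capture("side")["image"][100:340,160:480]
b=ctrl.capture("wrist")["image"][120:420,100:460]
cv2.imwrite("pics/g4.png",np.hstack([cv2.resize(a,(400,300)),b]))
F=[]
for i in range(6): ctrl.capture("wrist"); F.append(ctrl.state()['contact_force'][2])
print(F,np.mean(F))
E
```

```text
clock: 13.55
tcp_pos: [0.5192, 0.2883, 0.2473]
tool_rot: [32.0, 89.8, 40.3]
contact_force: [-0.2, -0.7, -1.8]
finger_gap: 0.197
t 13.55 tcp [0.5192 0.2883 0.2473] toolx [ 0.0025  0.0021 -1.    ] jaw ang 8.34 jaw z 0.0028 F [-0.18 -0.66 -1.78] M [-0.03 -0.02  0.03] gap 16.8 q [ 29.   21.3   3.8  72.3   0.  110.7]
[np.float64(-2.002057496329255), np.float64(-2.3154606578809367), np.float64(-2.1494828094688687), np.float64(-2.2367608278471223), np.float64(-2.041243603132443), np.float64(-2.3255235303431654)] -2.1784214875002985
```

View pics/g4.png

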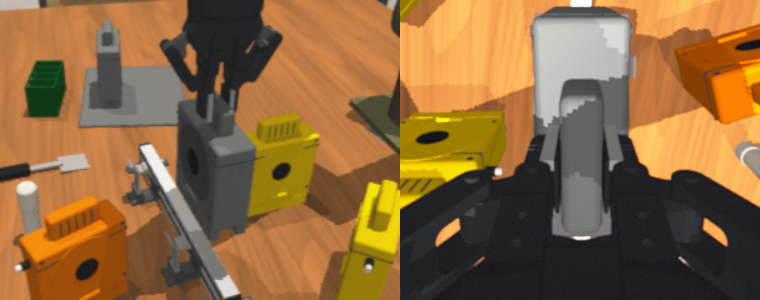

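b reads about 2.1 N against about 4.1 N for a, so **a is the heavier**. b goes to the mat's near half.

```bash
python3 -m crank '[0,0,-0.4,0.1,-1.2,0.2,0, 0,0,-0.8,0.1,-2.4,0,0, 0,0,-0.9,0,-3,0,0, 0,0,-0.9,0,-3,0,0, 0,0,-0.9,0,-3,0,0, 0,0,-0.9,0,-3,0,0, 0,0,-0.9,0,-3,0,0, 0,0,-0.9,0,-3,0,0, 0,0,-0.9,0,-3,0,0, 0,0,-0.9,-0.4,-3,0,0, 0,0,-0.9,-0.4,-3,0,0, 0,0,-0.9,-0.4,-3,0,0, 0,0,-0.9,-0.4,-3,0,0, 0,0,-0.9,-0.4,-3,0,0, 0,0,-0.9,-0.4,-2.6,0,0, 0,0,-0.9,-0.4,-1.6,0,0, 0,0,-0.5,0,-0.6,0,0, 0,0,0,0,0,0,0, 0,0,0,0,0,0,0]'; python3 st.py
```

```text
clock: 15.53
tcp_pos: [0.4846, -0.1859, 0.252]
tool_rot: [-33.4, 89.4, -40.5]
contact_force: [-0.5, 0.4, -2.2]
finger_gap: 0.198
t 15.53 tcp [ 0.4846 -0.1859  0.252 ] toolx [ 0.0075 -0.0064 -1.    ] jaw ang -7.09 jaw z 0.0083 F [-0.46  0.37 -2.22] M [ 0.02 -0.01 -0.01] gap 16.9 q [-20.9  13.4  -6.8  69.2  -0.2  76.2]
```

```bash
python3 -m crank '[0.2,0.3,0.6,0,-1,-0.6,0, 0,0,0,0.1,-1,-1.2,0, 0,0,0,0,0,-1.2,0, 0,0,0,0,0,-1.2,0, 0,0,0,0,0,-1.2,0, 0,0,0,0,0,-1.2,0, 0,0,0,0,0,-1.1,0, 0,0,0,0,0,-0.7,0, 0,0,0,0,0,-0.3,0, 0,0,0,0,0,0,0, 0,0,0,0,0,0,0]'; python3 st.py
```

```text
clock: 16.45
tcp_pos: [0.4894, -0.1939, 0.1633]
tool_rot: [20.6, 89.6, 15.3]
contact_force: [0.1, -0.2, -2.0]
finger_gap: 0.197
t 16.45 tcp [ 0.4894 -0.1939  0.1633] toolx [ 0.0064  0.0018 -1.    ] jaw ang -5.31 jaw z 0.0062 F [ 0.14 -0.17 -2.04] M [-0.02  0.   -0.03] gap 16.9 q [-21.8  17.  -15.4  57.2   0.2  73.5]
```

```bash
python3 -m crank '[0,0.3,-0.4,-0.2,-0.5,-0.5,0, 0,0,0,0,0,-0.5,0, 0,0,0,0,0,-0.4,0, 0,0,0,0,0,-0.3,0, 0,0,0,0,0,-0.2,0, 0,0,0,0,0,0,0]'; python3 st.py
```

```text
clock: 16.95
tcp_pos: [0.489, -0.2001, 0.1447]
tool_rot: [5.8, 89.7, 0.1]
contact_force: [0.4, 0.3, -2.7]
finger_gap: 0.199
t 16.95 tcp [ 0.489  -0.2001  0.1447] toolx [ 0.005  0.    -1.   ] jaw ang -5.74 jaw z 0.005 F [ 0.4   0.25 -2.67] M [ 0.03  0.08 -0.03] gap 17.0 q [-22.3  18.  -17.   54.7   0.1  73.4]
```

```bash
python3 -m crank '[0,0.2,0,0,0,-0.2,0, 0,0,0,0,0,-0.2,0, 0,0,0,0,0,-0.15,0, 0,0,0,0,0,-0.1,0]'; python3 st.py
```

```text
clock: 17.28
tcp_pos: [0.4892, -0.2003, 0.138]
tool_rot: [-0.1, 89.9, -5.9]
contact_force: [-4.5, 0.5, 13.8]
finger_gap: 0.197
t 17.28 tcp [ 0.4892 -0.2003  0.138 ] toolx [ 1.7e-03 -2.0e-04 -1.0e+00] jaw ang -5.76 jaw z 0.0017 F [-4.52  0.55 13.83] M [ 0.17  0.64 -0.02] gap 16.8 q [-22.3  18.5 -17.4  54.1   0.   73.5]
```

Contact. I release and then look.

```bash
python3 -m crank '[0,0,0,0,0,0.05,1.9, 0,0,0,0,0,0,2.5, 0,0,0,0,0,0,3.5, 0,0,0,0,0,0,5, 0,0,0,0,0,0,5, 0,0,0,0,0,1,5, 0,0,0,0,0,2.5,5, 0,0,0,0,0,3,5, 0,0,0,0,0,3,5, 0,0,0,0,0,2,5, 0,0,0,0,0,0,5, 0,0,0,0,0,0,5]'
python3 - <<'E'
from h import *
from rig import ctrl
from st import st
st()
a=ctrl.capture("side")["image"][60:300,160:480]
b=ctrl.capture("wrist")["image"][0:300,100:460]
cv2.imwrite("pics/g5.png",np.hstack([cv2.resize(a,(400,300)),b]))
E
```

```text
clock: 18.28
tcp_pos: [0.4888, -0.2, 0.2636]
tool_rot: [-11.1, 89.7, -16.8]
contact_force: [-0.0, -0.5, -0.4]
finger_gap: 0.588
t 18.28 tcp [ 0.4888 -0.2     0.2636] toolx [ 0.005  -0.0015 -1.    ] jaw ang -5.75 jaw z 0.0051 F [-0.02 -0.46 -0.42] M [0.05 0.03 0.02] gap 50.2 q [-22.3  14.3  -3.9  71.5   0.   73.5]
```

View pics/g5.png

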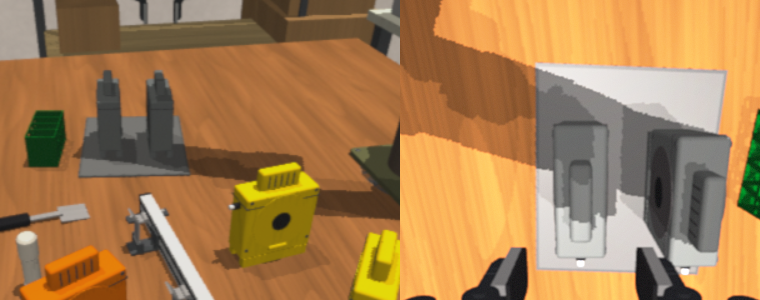

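Both cassettes stand upright on the mat. Now back to a.

```bash
python3 -m crank '[0,0.3,0,1.5,-0.3,0,5, 0,0,0,2.4,-0.5,0,5, 0,0,0,2.4,-0.5,0,5, 0,0,0,2,-0.4,0,5, 0,0,0,0.8,0,0,5, 0,0,0,0,0,0,5, 0,0,0,0,0,0,5]'; python3 st.py
```

```text
clock: 18.97
tcp_pos: [0.5759, -0.215, 0.2529]
tool_rot: [170.2, 88.8, 164.4]
contact_force: [0.3, -0.4, -0.7]
finger_gap: 0.584
t 18.97 tcp [ 0.5759 -0.215   0.2529] toolx [-0.0198  0.0055 -0.9998] jaw ang -5.78 jaw z -0.0202 F [ 0.27 -0.42 -0.66] M [ 0.03 -0.01 -0.02] gap 49.9 q [-20.4  24.5   9.7  76.3  -0.1  75.4]
```

```bash
python3 -m crank '[-0.3,-1.1,0,1.2,-0.4,-0.5,6, 0,0,0,0.2,0,-1,6, 0,0,0,0,0,-1.5,6, 0,0,0,0,0,-1.5,6, 0,0,0,0,0,-1,6, 0,0,0,0,0,0,6, 0,0,0,0,0,0,6]'; python3 st.py
```

```text
clock: 19.55
tcp_pos: [0.5796, -0.2161, 0.1922]
tool_rot: [167.3, 89.2, 161.5]
contact_force: [0.7, 0.3, 0.4]
finger_gap: 0.704
t 19.55 tcp [ 0.5796 -0.2161  0.1922] toolx [-0.013   0.0043 -0.9999] jaw ang -5.84 jaw z -0.0134 F [0.69 0.29 0.45] M [-0.02 -0.05  0.02] gap 60.1 q [-20.4  25.7   2.6  67.7  -0.   75.4]
```

```bash
python3 -m crank '[-0.2,-0.8,0,1.1,-0.3,0,6, 0,0,0,0.2,0,0,6, 0,0,0,0,0,0,6, 0,0,0,0,0,0,6]'
python3 - <<'E'
from h import *
from rig import ctrl
from st import st
st()
cv2.imwrite("pics/w5.png",ctrl.capture("wrist")["image"])
E
```

```text
clock: 19.88
tcp_pos: [0.5931, -0.2194, 0.1942]
tool_rot: [6.1, 89.8, 0.3]
contact_force: [-0.7, -0.3, 0.6]
finger_gap: 0.7
t 19.88 tcp [ 0.5931 -0.2194  0.1942] toolx [ 0.0036  0.     -1.    ] jaw ang -5.86 jaw z 0.0036 F [-0.72 -0.31  0.65] M [ 0.01  0.01 -0.01] gap 59.8 q [-20.3  26.3   3.8  67.4   0.1  75.5]
```

View pics/w5.png

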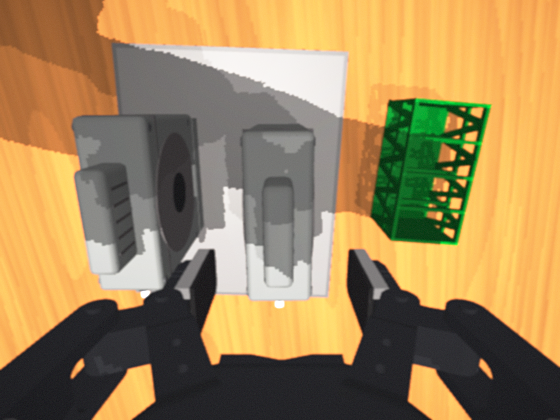

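The wrist view shows a's fin at column 279 between the jaws (mid 281), with b clear on the left. I descend.

```bash
python3 -m crank '[0,0,0,-0.1,0,-1,6, 0,0,0,0,0,-1.4,6, 0,0,0,0,0,-1.3,6, 0,0,0,0,0,-0.6,6, 0,0,0,0,0,-0.3,6, 0,0,0,0,0,0,6, 0,0,0,0,0,0,6]'; python3 st.py
```

```text
clock: 20.52
tcp_pos: [0.5927, -0.2196, 0.1462]
tool_rot: [-4.5, 89.6, -10.3]
contact_force: [0.3, -0.3, 0.0]
finger_gap: 0.702
t 20.52 tcp [ 0.5927 -0.2196  0.1462] toolx [ 0.0065 -0.0012 -1.    ] jaw ang -5.85 jaw z 0.0066 F [ 0.29 -0.35  0.04] M [-0.04 -0.   -0.01] gap 60.0 q [-20.4  27.5  -1.4  60.7   0.1  75.5]
```

```bash
python3 -m crank '[0,0.4,0,-0.1,0,-0.4,6, 0,0,0,0,0,-0.2,6, 0,0,0,0,0,0,4, 0,0,0,0,0,0,2.5, 0,0,0,0,0,0,0, 0,0,0,0,0,0,0, 0,0,0,0,0,0,0, 0,0,0,0,0,0,0]'; python3 st.py
```

```text
clock: 21.18
tcp_pos: [0.5926, -0.2201, 0.1417]
tool_rot: [-49.8, 89.8, -55.7]
contact_force: [0.1, -0.6, 0.0]
finger_gap: 0.191
t 21.18 tcp [ 0.5926 -0.2201  0.1417] toolx [ 0.0016 -0.0024 -1.    ] jaw ang -5.85 jaw z 0.0019 F [ 0.13 -0.64  0.03] M [ 0.01 -0.01 -0.  ] gap 16.3 q [-20.3  27.9  -1.5  60.5  -0.1  75.5]
```

```bash
python3 -m crank '[0,0,0,0,0,0.5,0, 0,0,0,0,0,1,0, 0,0,0,0,0,1.5,0, 0,0,0,0,0,1.5,0, 0,0,0,0,0,1.5,0, 0,0,0,0,0,1.5,0, 0,0,0,0,0,1.5,0, 0,0,0,0,0,1.5,0, 0,0,0,0,0,1.5,0, 0,0,0,0,0,1,0, 0,0,0,0,0,0.4,0, 0,0,0,0,0,0,0, 0,0,0,0,0,0,0, 0,0,0,0,0,0,0, 0,0,0,0,0,0,0, 0,0,0,0,0,0,0]';  python3 - <<'E'
from h import *
from rig import ctrl
from st import st
st()
a=ctrl.capture("side")["image"][20:320,130:530]
b=ctrl.capture("wrist")["image"][60:360,100:460]
cv2.imwrite("pics/g6.png",np.hstack([a,b]))
F=[]
for i in range(6): ctrl.capture("wrist"); F.append(ctrl.state()['contact_force'][2])
print(np.mean(F)); st()
cv2.imwrite("pics/top6.png",ctrl.capture("top")["image"])
E
```

```text
clock: 22.52
tcp_pos: [0.5853, -0.2172, 0.2796]
tool_rot: [170.1, 89.1, 164.2]
contact_force: [0.0, 0.4, -4.7]
finger_gap: 0.195
t 22.52 tcp [ 0.5853 -0.2172  0.2796] toolx [-0.0149  0.0042 -0.9999] jaw ang -5.85 jaw z -0.0152 F [ 0.04  0.44 -4.73] M [ 0.01 -0.02  0.02] gap 16.7 q [-20.3  25.1  14.6  80.4  -0.1  75.5]
-4.482080941776893
t 22.92 tcp [ 0.5857 -0.2174  0.2804] toolx [-0.0134  0.0036 -0.9999] jaw ang -5.85 jaw z -0.0137 F [-0.17 -0.09 -4.69] M [ 0.01 -0.09  0.02] gap 16.8 q [-20.3  25.1  14.6  80.4  -0.1  75.5]
```

View pics/g6.png

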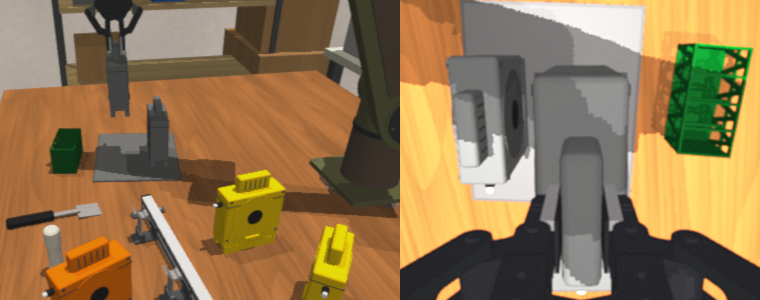

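View pics/top6.png

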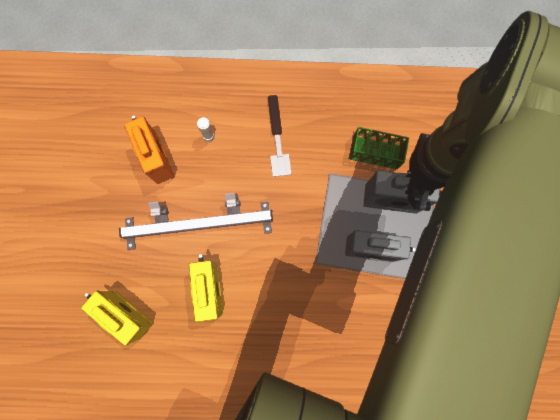

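a is held upright about 14 cm up. b stands alone on the mat, the rack is empty and the bystanders haven't moved. I hand in.

```bash
python3 -c "
from rig import ctrl
print(ctrl.state()['dq'].round(2)); print(ctrl.close_job())"
```

```text
[ 0.01 -0.04 -0.01  0.04  0.06 -0.08]
the job is handed in; nothing more can be done
None
```

I handed the job in at about 23 s of the 72 s allowed, holding cassette_a (the heavier) over the mat, with cassette_b (the lighter) standing on it. No verdict was reported.

I pulled cassette_a off first, stood it on the mat, then pulled off cassette_b. In the gripper a read about 4.1 N and b about 2.1 N. I set b down on the near half of the mat, released it and picked a up again.

**Last checks:**
- **Cassette_a:** its underside is about 14 cm above the bench, it leans about 0.8°, and the joint speeds are near zero. The second weighing averaged about 4.5 N, against about 4.1 N the first time. The force reading scatters by up to about 1 N, so this doesn't change which is heavier.
- **Cassette_b:** it stands upright about 5 cm from the mat's centre, roughly 5 cm clear of a. I did not measure its press on the mat; its 2.1 N weight is within the limits.
- **The rest:** the rack is empty and the glue stick, printed holder, scraper and coloured look-alikes appear unmoved in the top view.
- **Setting down:** each contact was soft; the highest force I read was about 14 N, for b. No check failed.

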